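Rock the angle gauge on the sprung stud to its red mark and hold it

TASK

Pick up the angle gauge by its black handle and stand it upright on the round rubber head of the sprung stud, the middle of its foot on the head, so that the stud gives part-way and the hanging pointer comes to rest at the zero line. Then rock the gauge sideways on the stud until the pointer has settled on the red mark, and finish holding it there, still gripped and still pressing the stud part-way. Never press the stud right down to its stop or lay the gauge over, and leave the slip stone, the loupe and the wax tablet where they are.

Things in the scene. Friction and masses are not known exactly. Their poses are not given: they have to be found in the camera images.
- gauge: Loose angle gauge, about 0.28 kg (varies). Origin: centre of the underside of its aluminium foot (flat, 36 mm along x by 74 mm along y, 8 mm thick). z is up when it stands; x points from the dial face to its back (the face looks to -x, towards the robot's left side), y to the left as seen from the face. Above the foot a 24 mm deep, 72 mm wide case with clear front and sides reaches to 80 mm; the handle stands on the case. The window keeps pointer and mark from being touched.
- gauge_grip (a point): Centre of the gauge's black square handle, 24 x 24 mm and 48 mm tall (80 to 128 mm above the underside of the foot); this point is 104 mm above the underside, on the gauge's z axis. Axes as those of the gauge.
- pointer (a joint): Angle (rad) of the black pendulum pointer in the gauge, read against the dial: 0 is straight towards the foot (the zero line, gauge upright), positive with the tip swung to the gauge's +y. It hangs freely from a pivot 66 mm above the underside, is lightly damped and settles within about a second, so it reads + when the top of the gauge leans to its own +y side by the same angle. Free to +-0.75.
- mark (a joint): Angle (rad) of the red mark on the dial, same zero and same sense as the pointer; 0.20 to 0.45, different each time. It is stiff and stays put.
- pointer_tip (a point): Tip of the pointer, 44 mm from its pivot.
- mark_tip (a point): The place, 44 mm from the pivot, where the pointer's tip is when the pointer is exactly on the middle of the red mark (the red mark is a tab 7 mm wide, just outside this radius).
- stud_top (a point): Top of the stud's round rubber head (a ball of 28 mm diameter on a 14 mm steel stem); with the stud up it is 82 mm above the bench. It moves down with the stud. The stud stands in a brass collar at the middle of a round steel foot, 66 mm across and 28 mm high, fixed to the bench.
- stud (a joint): How far the stud is pressed down (m), 0 up, 0.016 at its stop. Spring: 1.5 N to start it, then 0.5 N per mm (9.5 N at the stop). It moves only vertically.
- slip_stone: Loose dark blue-grey slip stone, 28 x 50 x 15 mm, a bystander lying in a grey-white tray (rim 0.1 m above the bench) to the left of the work; origin at the centre of its underside. Beware of a fixed red lamp arm before the bench: two rods rise from near (0.25, -0.08, 0.04) to (0.32, 0.03, 0.39), then a bar runs to (0.42, -0.27, 0.51) (world, m); pass over it.
- loupe: Loose black eye loupe, 34 mm across and 34 mm high, a bystander beyond the work; origin at the centre of its underside. Behind and to the right of it stand tall glass bottles and a teal box, fixed.
- wax_tablet: Loose grey-brown wax tablet, 22 x 60 x 9 mm, a bystander lying on a tan box (0.06 m high) before the tray; origin at the centre of its underside.

How it is judged:
On the way, in this order (a step that is already met when the one before it is completed fails the run):
1. the gauge is held clear above the bench (height (world z) of gauge above 0.04 m and contact force between the fingers and gauge above 0.5 N), for 0.1 s.
2. the gauge is held upright on the stud (pointer within 0.09 rad of zero), the stud pressed part-way (1.5 to 13 mm) (x of stud_top in the frame of gauge between -0.015 and 0.015 m and y of stud_top in the frame of gauge between -0.015 and 0.015 m and z of stud_top in the frame of gauge between -0.006 and 0.006 m and value of joint stud between 0.0015 and 0.013 m and contact force between the fingers and gauge above 0.5 N and value of joint pointer between -0.09 and 0.09 rad and velocity of joint pointer between -0.4 and 0.4 rad/s and angle between gauge's own z axis and vertical below 0.15 rad), for 0.3 s.
At the end, for the whole second after the job is handed in: The gauge is still gripped and stands tilted on the stud's head, the stud's top within 15 mm of the middle of its foot and the stud pressed 1.5 to 13 mm; the pointer has settled (under 0.25 rad/s) with its tip within 3.5 mm of the middle of the red mark (x of stud_top in the frame of gauge between -0.015 and 0.015 m and y of stud_top in the frame of gauge between -0.015 and 0.015 m and z of stud_top in the frame of gauge between -0.006 and 0.006 m and value of joint stud between 0.0015 and 0.013 m and contact force between the fingers and gauge above 0.5 N and distance between pointer_tip and mark_tip below 0.0035 m and velocity of joint pointer between -0.25 and 0.25 rad/s); the arm keeps its last pose, push and grip.
It fails at once if the stud is pressed down to its stop (value of joint stud above 0.0152 m).
It fails at once if the gauge is tipped far over (more than 0.9 rad) (angle between gauge's own z axis and vertical above 0.9 rad).
It fails at once if a bystander is moved by more than 20 mm (distance of any of slip_stone, loupe, wax_tablet from where it was at the start of the episode above 0.02 m).
It also fails if it takes over 58 s, if anything falls off the work surface, if the arm or the gripper's body presses on something with over 40 N, if the wrist force passes 120 N, or if a joint passes its speed limit or range.

ROBOT

A 6-joint arm with a two-finger parallel gripper is mounted at the origin on a cart in front of the work surface, level with it; the furniture and walls round the work are solid. World frame = base frame: x ahead of the robot, y to its left, z up, the work surface at z = 0. Lengths are in m, angles in rad, forces in N, time in s.
With the tool pointing down it reaches from about 0.375 to 0.9 m from the base axis. Payload 3.1 kg.
Tool frame: the origin (TCP) lies at the centre of the arm's flange, where the gripper is bolted on; the fingertips stand 182 mm ahead of it and the grasp point (between the pads) lies 164 mm ahead of it; z points along the fingers, y is the line along which they close (so a half turn about z gives the same grasp; the last joint's range is limited). The gripper opens to 87 mm and grips with 3 to 60 N. Pads are 19 mm wide; open, the fingers measure 117 mm over their backs; the gripper's body (75 mm by 190 mm) begins 51 mm behind the grasp point.
Start: joints at [-1.474, 0.527, 1.433, -0, 1.181, -0.178], TCP at [0.17, -0.601, 0.405] pointing down, gripper open.
Joint ranges: [-3.08, 3.08], [-0.75, 2.2], [0.22, 2.44], [-1.43, 4.57], [0, 2.65], [-2.85, 2.85]. Speed limits (rad/s): [2.79, 2.79, 3.14, 3.14, 3.14, 3.14].

INTERFACE

Orientations are given as a unit quaternion [x, y, z, w].
In Python, from rig import * gives the robot as it stands.
- The arm moves only by the tool move_arm, never from a script. Its argument "commands" is a list that holds one entry, the list of rows, each a list of 6 numbers: the shift along the tool's x, y, z in units of 40 mm (1.0 is 40 mm), then the turn, a rotation vector about the tool's x, y, z in rad. A call has 1 to 12 rows; each row is the pose to reach, as a shift and turn from the pose commanded when the call began, along the tool's axes at that moment; what a row does not reach only later rows make up. A row lasts 1/8 s, in which the tool goes at most 62.5 mm and 10.7 degrees, less where a joint would pass 70% of its speed; a pose out of reach is approached as far as the arm can. A call with a gripper value outside its range is refused whole. "claw" is the closure, from -1 (fully open) to 1 (shut), so that 0 is half open, set as the call begins (left out, the last holds). The fingers move at their own pace and stop on an object; "squeeze" is the grip in N (left out, the last holds). Time passes only in rows, so rows that repeat a pose let the fingers close. It gives the time, the measured TCP pose, the force, the opening and the grip force at its end, in the units of the state.
- get_obs(): the state, without advancing time (a new reading comes with each control period).
- camera(name): name is "scene" or "top" or "wrist"; returns a dict with "pixels" (480x640x3 uint8, blue, green, red), "range_z" (480x640 float32, m along the optical axis (not along the pixel's ray), 0 where there is no reading), "camera_matrix" (3x3 intrinsics, pixels), "D" ([k1, k2, p1, p2, k3] as OpenCV has them; the pictures are not rectified), "extrinsics" (4x4, takes a point from world to camera coordinates). Camera axes: x right, y up, looking along -z (the intrinsics and any distortion apply to the point x, -y, -z); pixel columns grow to the right and rows downward; lengths in m; the calibration is good to about 2 mm. A picture is of the moment at which its call begins.
- hand_in(): hands the job in; it is judged then, once.
The state is a dict: "time": time; "q": joint angles; "joint_velocities": joint speeds; "joint_torque": joint torques, N m; "position": TCP position; "tool_rot": TCP orientation; "ft_force": force on the tool from outside, world axes, zero at the start; "moment": the same for the moment, N m; "grip_width": finger opening in m; "grip_force": force on a finger pad.
Only numpy, scipy, OpenCV 4.12 (cv2) and the standard library are available. Lean on these libraries where they do the work, as an engineer would, in place of code of your own. Each camera call takes 0.05 s, during which the arm holds its last target. There are 200 camera calls.

## Working session

There is one attempt and no reset: what is moved stays moved. The work goes in short steps, Python scripts to look and compute and a tool call to move; the robot and the scene stay as the last step left them, time stands still between calls to the robot, and variables do not carry over. Pictures are saved under pics/ and viewed, at most 10 in all, crops included, and the job is handed in when it is done.

Besides the shell and the picture viewer there is one more tool, called after "Emit:" as a command line: name --argument value ..., lists and objects as JSON in quotes. move_arm: Moves the arm, as the interface text tells. Its arguments: {"type":"object","properties":{"commands":{"type":"array","items":{"type":"array","items":{"type":"array","items":{"type":"number"}}}},"claw":{"type":"number"},"squeeze":{"type":"number"}},"required":["commands"]}

```bash
ls; mkdir -p pics; cat > h.py <<'E'
from rig import *
import numpy as np, cv2
from scipy.spatial.transform import Rotation as R
def snap(n):
    c=camera(n); return c
def cloud(c):
    K=np.array(c["camera_matrix"]);D=np.array(c["D"]);T=np.array(c["extrinsics"])
    v,u=np.mgrid[0:480,0:640]
    p=cv2.undistortPoints(np.stack([u,v],-1).reshape(-1,1,2).astype(float),K,D).reshape(480,640,2)
    z=c["range_z"]
    P=np.stack([p[...,0]*z,-p[...,1]*z,-z],-1)
    return (P-T[:3,3])@T[:3,:3]
def ray(c,u,v):
    K=np.array(c["camera_matrix"]);D=np.array(c["D"]);T=np.array(c["extrinsics"])
    p=cv2.undistortPoints(np.array([[[u,v]]],float),K,D).ravel()
    d=T[:3,:3].T@np.array([p[0],-p[1],-1]); return -T[:3,:3].T@T[:3,3], d/np.linalg.norm(d)
def proj(c,X):
    T=np.array(c["extrinsics"]);q=T[:3,:3]@np.asarray(X)+T[:3,3]
    return cv2.projectPoints(np.array([[q[0],-q[1],-q[2]]]),np.zeros(3),np.zeros(3),np.array(c["camera_matrix"]),np.array(c["D"]))[0].ravel()
def tri(*rs):
    A=sum(np.eye(3)-np.outer(d,d) for o,d in rs);b=sum((np.eye(3)-np.outer(d,d))@o for o,d in rs)
    return np.linalg.solve(A,b)
E
python3 - <<'E'
from h import *
o=get_obs();print({k:np.round(v,3) for k,v in o.items()})
import pickle
D={n:snap(n) for n in("scene","top")}
pickle.dump(D,open("c0.pkl","wb"))
for n in D:
    cv2.imwrite(f"pics/{n}0.png",D[n]["pixels"]);T=D[n]["extrinsics"];print(n,-T[:3,:3].T@T[:3,3],T[2,:3],(D[n]["range_z"]==0).mean())
E
```

```text
pics
{'time': np.float64(0.0), 'q': array([-1.473,  0.529,  1.434, -0.   ,  1.181, -0.178]), 'joint_velocities': array([ 0.   , -0.001,  0.002, -0.   ,  0.001, -0.001]), 'joint_torque': array([ -0.   , -44.004, -17.659,   0.063,   0.058,  -0.   ]), 'position': array([ 0.17 , -0.601,  0.404]), 'tool_rot': array([ 0.991,  0.137,  0.   , -0.001]), 'ft_force': array([-0.335, -0.065, -0.338]), 'moment': array([ 0.005,  0.049, -0.002]), 'grip_force': np.float64(0.0), 'grip_width': np.float64(0.087)}
scene [0.203498   0.95248322 0.48187928] [-0.42377903  0.77300821  0.47209071] 0.03989583333333333
top [0.41493866 0.27013437 1.12165097] [-0.14784269 -0.0126795   0.98892961] 0.0040462239583333335
```

View pics/scene0.png

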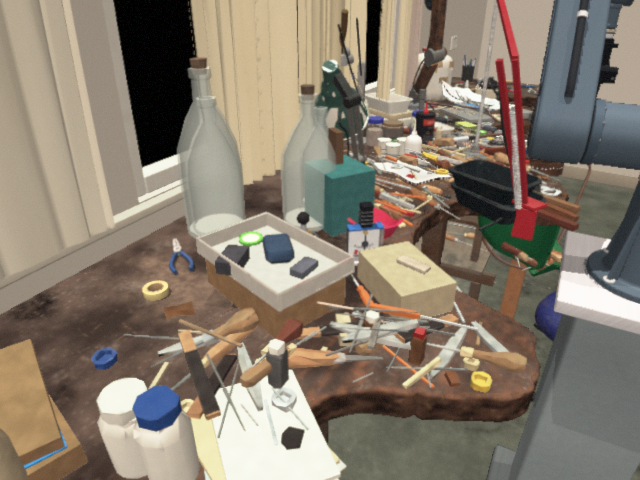

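View pics/top0.png

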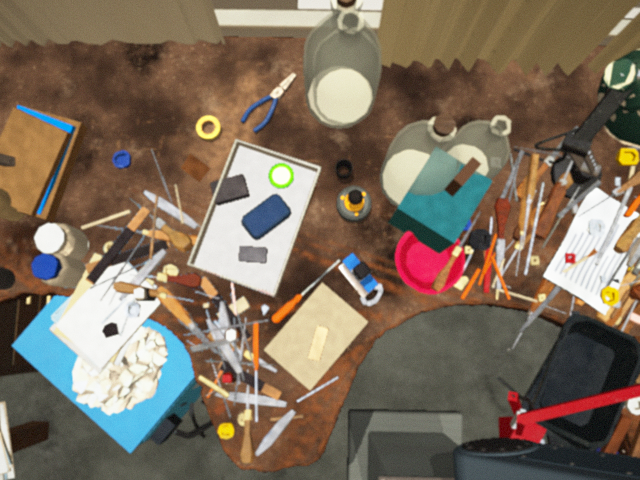

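The scene view shows the gauge at about (366,225), behind the tray. In the top view the gauge is at about (360,275), the stud at (353,202) and the loupe at (344,169). I'll zoom in and use depth next.

```bash
python3 - <<'E'
from h import *
import pickle
D=pickle.load(open("c0.pkl","rb"))
a=cv2.resize(D["top"]["pixels"][150:320,310:410],None,fx=3.5,fy=3.5,interpolation=cv2.INTER_CUBIC)
b=cv2.resize(D["scene"]["pixels"][180:280,330:430],None,fx=4,fy=4,interpolation=cv2.INTER_CUBIC)
h=np.zeros((600,760,3),np.uint8);h[:595,:350]=a;h[:400,355:755]=b;cv2.imwrite("pics/z1.png",h)
C=cloud(D["top"])
for r in (190,195,200,205,210): print(r,[tuple(np.round(C[r,c],3)) for c in range(344,364,4)])
print()
for r in range(254,304,5): print(r,[tuple(np.round(C[r,c],3)) for c in range(340,386,5)])
S=cloud(D["scene"])
print('scene')
for r in range(200,262,6): print(r,[tuple(np.round(S[r,c],3)) for c in range(348,386,5)])
E
```

```text
190 [(np.float64(0.677), np.float64(0.233), np.float64(0.026)), (np.float64(0.677), np.float64(0.226), np.float64(0.028)), (np.float64(0.666), np.float64(0.22), np.float64(0.071)), (np.float64(0.665), np.float64(0.213), np.float64(0.079)), (np.float64(0.678), np.float64(0.203), np.float64(0.025))]
195 [(np.float64(0.668), np.float64(0.233), np.float64(0.024)), (np.float64(0.657), np.float64(0.227), np.float64(0.07)), (np.float64(0.655), np.float64(0.221), np.float64(0.081)), (np.float64(0.655), np.float64(0.213), np.float64(0.081)), (np.float64(0.656), np.float64(0.206), np.float64(0.08))]
200 [(np.float64(0.657), np.float64(0.233), np.float64(0.03)), (np.float64(0.649), np.float64(0.227), np.float64(0.069)), (np.float64(0.647), np.float64(0.22), np.float64(0.075)), (np.float64(0.647), np.float64(0.213), np.float64(0.077)), (np.float64(0.648), np.float64(0.206), np.float64(0.075))]
205 [(np.float64(0.648), np.float64(0.233), np.float64(0.027)), (np.float64(0.648), np.float64(0.225), np.float64(0.029)), (np.float64(0.647), np.float64(0.218), np.float64(0.034)), (np.float64(0.646), np.
[... 10854 characters left out ...]
(0.479), np.float64(0.274), np.float64(0.059)), (np.float64(0.471), np.float64(0.269), np.float64(0.059)), (np.float64(0.464), np.float64(0.263), np.float64(0.058)), (np.float64(0.455), np.float64(0.258), np.float64(0.058))]
260 [(np.float64(0.476), np.float64(0.367), np.float64(0.096)), (np.float64(0.472), np.float64(0.355), np.float64(0.091)), (np.float64(0.52), np.float64(0.224), np.float64(0.008)), (np.float64(0.485), np.float64(0.281), np.float64(0.049)), (np.float64(0.471), np.float64(0.291), np.float64(0.058)), (np.float64(0.462), np.float64(0.289), np.float64(0.059)), (np.float64(0.456), np.float64(0.282), np.float64(0.057)), (np.float64(0.447), np.float64(0.279), np.float64(0.058))]
```

View pics/z1.png

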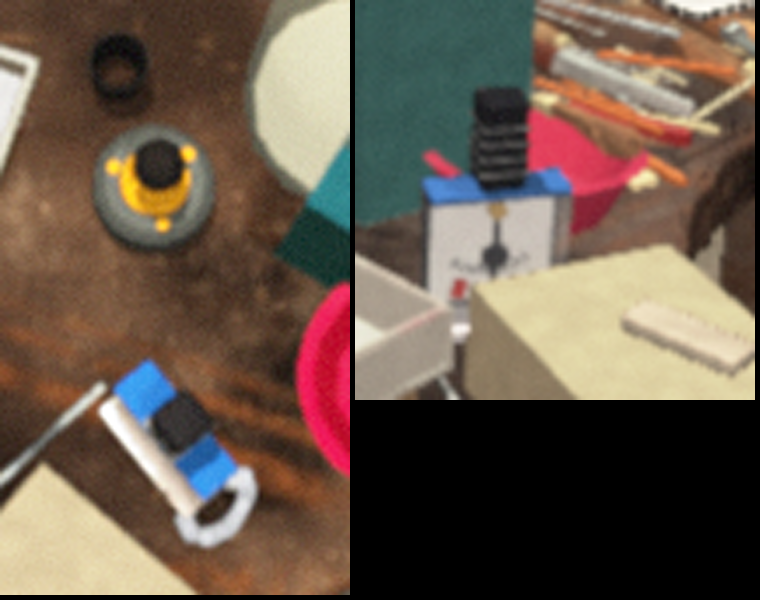

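The crop shows the gauge standing upright with its black handle at scene crop (500,135). Its face points towards the scene camera, and the red mark is at crop (458,289), which is about scene (444.5−330… → px (355.7,252)). Next I'll fit poses, the mark angle and the obstacle heights.

```bash
python3 - <<'E'
from h import *
import pickle
D=pickle.load(open("c0.pkl","rb"))
t,s=D["top"],D["scene"];C=cloud(t);S=cloud(s)
A=C[250:300,335:390].reshape(-1,3)
top=A[(A[:,2]>.07)&(A[:,2]<.09)]; hd=A[A[:,2]>.115]
r=cv2.minAreaRect(np.float32(hd[:,:2]*1e3));print("handle top",r,hd.mean(0),hd[:,2].max())
r=cv2.minAreaRect(np.float32(np.vstack([top,hd])[:,:2]*1e3));print("case",r)
B=S[195:265,340:390].reshape(-1,3)
f=B[(B[:,2]>.03)&(B[:,2]<.07)&(B[:,1]>.18)&(B[:,0]>.48)&(B[:,1]<.24)]
l=cv2.fitLine(np.float32(f[:,:2]),cv2.DIST_HUBER,0,.01,.01).ravel();print("face line",l,len(f))
# pivot and mark pixels on face plane
gy=l[:2]*np.sign(l[0]);n=np.array([gy[1],-gy[0],0]);p0=np.array([l[2],l[3],0])
px=s["pixels"][225:270,340:385].astype(int)
m=(px[...,2]>px[...,1]+60)&(px[...,2]>px[...,0]+60);v,u=np.nonzero(m);print("red",len(u),u.mean()+340,v.mean()+225)
for nm,(uu,vv) in dict(pivot=(330+(497-355)/4,180+210/4),bob=(330+(495-355)/4,180+255/4),mark=(u.mean()+340,v.mean()+225)).items():
    o,d=ray(s,uu,vv);k=((p0-o)@n)/(d@n);X=o+k*d;print(nm,X,"along y",X[:2]@gy)
# stud head
H=C[185:210,338:368].reshape(-1,3);h=H[(H[:,2]>.06)&(H[:,2]<.09)]
from scipy.optimize import least_squares
z=least_squares(lambda q:np.linalg.norm(h-q,axis=1)-.014,[.65,.213,.068],loss='soft_l1',f_scale=.002).x;print("stud ball",z,len(h))
# scene check of stud
print("stud in scene px",proj(s,z))
# obstacles
Q=np.vstack([C.reshape(-1,3),S.reshape(-1,3)])
Q=Q[(Q[:,0]>.45)&(Q[:,0]<1)&(Q[:,1]>-.15)&(Q[:,1]<.5)]
for lo in (.08,.14,.2,.26,.32,.38,.44):
    g=Q[(Q[:,2]>lo)&(Q[:,2]<lo+.06)]
    hh,xe,ye=np.histogram2d(g[:,0],g[:,1],bins=[np.arange(.45,1.01,.05),np.arange(-.15,.51,.05)])
    print(lo);print(hh.astype(int))
E
```

```text
handle top ((475.2471008300781, 238.6816864013672), (26.480602264404297, 133.4325714111328), 51.231658935546875) [0.51130337 0.20833775 0.17453448] 1.1216509736201734
case ((483.7955627441406, 244.16958618164062), (71.90461730957031, 128.4193115234375), 40.093994140625)
face line [0.76007646 0.6498336  0.511061   0.21558519] 620
red 15 365.0 245.8
pivot [0.51056142 0.21515805 0.06924227] along y 0.5278826509181772
bob [0.5104031  0.2150227  0.04402504] along y 0.5276743608767152
mark [0.51022886 0.21487374 0.03933596] along y 0.5274451277291697
stud ball [0.65441856 0.21465356 0.06744991] 185
stud in scene px [302.68178162 217.77647995]
0.08
[[   0    0    0    0    0    0   31    5    0   72  342  251    0]
 [   0    0    0    0    0    0   92  581    0  308  303  265  468]
 [   0    0    0  107 1092  255    0    0    0  284  730  329  362]
 [   0    0    1  513  707 1302    2    8   46  470  856  423  438]
 [   0    0  125  281    9  340  637   31  268    0   11  696  385]
 [  44    0    5    1    0   14  389    0   84  337  338  437    0]
 [   0    0    0    9    0   15    0    4 
[... 3692 characters left out ...]
   0    0    0 1000]
 [   0    0    0    0    0    0    0    0    0    0    0    0    0]]
0.44
[[  0   0   0   0   0   0   0   0   0   0   0   0   0]
 [  0   0   0   0   0   0   0   0   0   0   0   0   0]
 [  0   0   0   0   0   0   0   0   0   0   0   0   0]
 [  0   0   0   0   0   0   0   0   0   0   0   0   0]
 [  0   0   0   0   0   0   0   0   0   0   0   0   0]
 [  0   0   0   0   0   0   0   0   0   0   0   0   0]
 [  0   0   0   0   0   0   0   0   0   0   0   0   0]
 [  0   0   0   0   0   0   0   0   0   0   0   0   0]
 [  0   0   0   0   0   0   0   0   0   0   0   0   0]
 [238 132 163 367 275 312 263   0   0   0   0   0 877]
 [  0   0   0   0   0   0   0   0   0   0   0   0   0]]
```

```bash
cat >> h.py <<'E'
def rel(P,Rm=None,o=None):
    """row to reach world TCP pose P,Rm from the present pose"""
    o=o or get_obs();R0=R.from_quat(o["tool_rot"]);Rm=R0 if Rm is None else Rm
    return np.round(np.r_[R0.inv().apply(np.array(P)-o["position"])/.04,(R0.inv()*Rm).as_rotvec()],2).tolist()
def down(psi):  # tool down, tool y at world angle psi
    y=np.array([np.cos(psi),np.sin(psi),0]);z=np.array([0,0,-1.]);return R.from_matrix(np.c_[np.cross(y,z),y,z])
E
python3 - <<'E'
from h import *
import pickle
D=pickle.load(open("c0.pkl","rb"));t,s=D["top"],D["scene"];C=cloud(t);S=cloud(s)
A=C[250:300,335:390].reshape(-1,3);hd=A[(A[:,2]>.112)&(A[:,2]<.14)];case=A[(A[:,2]>.068)&(A[:,2]<.14)&(A[:,0]>.45)]
for a in(hd,case): print(len(a),cv2.minAreaRect(np.float32(a[:,:2]*1e3)),a[:,2].mean())
g=np.array([.76,.65]);g/=np.linalg.norm(g);n=np.array([g[1],-g[0],0]);p0=np.array([.511,.2156,0])
for uu,vv in [(365.5,232.5),(365,243.8),(355.75,252.25)]:
    o,d=ray(s,uu,vv);X=o+((p0-o)@n)/(d@n)*d;print(X,(X[:2]-p0[:2])@g)
Q=np.vstack([C.reshape(-1,3),S.reshape(-1,3)])
for nm,(x0,x1,y0,y1) in dict(near=(.6,.78,.0,.2),big=(.78,.98,.15,.35)).items():
  for lo in(.1,.2,.25,.3):
    b=Q[(Q[:,0]>x0)&(Q[:,0]<x1)&(Q[:,1]>y0)&(Q[:,1]<y1)&(Q[:,2]>lo)&(Q[:,2]<lo+.05)]
    if len(b)>20: print(nm,lo,cv2.minEnclosingCircle(np.float32(b[:,:2]*1e3)),np.percentile(b,[1,99],axis=0).round(3).tolist())
Rf=down(.707)
print(rel([.17,-.601,.78]))
o=get_obs();o["position"]=np.array([.17,-.601,.78])
for i in range(1,18):
    f=i/17;a=np.radians(-74.2+f*(95.8));y=-1.295+f*2.002
    print(rel([.55*np.cos(a),.55*np.sin(a),.78],down(y),o))
E
```

```text
219 ((516.9049682617188, 204.60694885253906), (24.11910057067871, 24.98740577697754), 41.085391998291016) 0.12612075524687902
635 ((517.0830688476562, 204.64700317382812), (71.90484619140625, 25.050188064575195), 40.184173583984375) 0.09596741843172227
[0.51054089 0.21520734 0.06926985] -0.0006041229418701389
[0.51037836 0.21506834 0.04394021] -0.0008179854675281331
[0.52434527 0.22701372 0.0266847 ] 0.017560445285274402
near 0.1 ((696.8421020507812, 77.89327239990234), 107.86538696289062) [[0.601, 0.003, 0.101], [0.755, 0.167, 0.149]]
near 0.2 ((719.4600830078125, 74.81446838378906), 79.02610778808594) [[0.647, 0.002, 0.2], [0.743, 0.147, 0.25]]
near 0.25 ((715.8756713867188, 62.566287994384766), 65.41607666015625) [[0.685, 0.004, 0.25], [0.738, 0.125, 0.3]]
near 0.3 ((705.1709594726562, 104.66365051269531), 20.174896240234375) [[0.688, 0.088, 0.3], [0.721, 0.121, 0.32]]
big 0.1 ((876.2305908203125, 226.42494201660156), 91.50833129882812) [[0.801, 0.153, 0.101], [0.933, 0.313, 0.15]]
big 0.2 ((880.7069091796875, 226.51995849609375), 89.10355377197266) [[0.808, 0.154, 0.201], [0.933,
[... 246 characters left out ...]
.0, -0.02, -9.4, 0.0, 0.0, 0.0]
[1.35, -1.93, 0.0, -0.0, -0.0, -0.12]
[2.69, -2.13, 0.01, -0.0, -0.0, -0.24]
[4.0, -2.46, 0.01, -0.0, -0.0, -0.35]
[5.27, -2.91, 0.01, -0.0, -0.0, -0.47]
[6.49, -3.49, 0.01, -0.0, -0.0, -0.59]
[7.65, -4.19, 0.01, -0.0, -0.0, -0.71]
[8.74, -5.0, 0.01, -0.0, -0.0, -0.82]
[9.74, -5.9, 0.01, -0.0, -0.0, -0.94]
[10.65, -6.91, 0.02, -0.0, -0.0, -1.06]
[11.45, -7.99, 0.02, -0.0, -0.0, -1.18]
[12.14, -9.16, 0.02, -0.0, -0.0, -1.3]
[12.72, -10.38, 0.02, -0.0, -0.0, -1.41]
[13.17, -11.65, 0.03, -0.0, -0.0, -1.53]
[13.5, -12.96, 0.03, -0.0, -0.0, -1.65]
[13.69, -14.3, 0.03, -0.0, -0.0, -1.77]
[13.75, -15.65, 0.04, -0.0, -0.0, -1.88]
[13.68, -17.0, 0.04, -0.0, -0.0, -2.0]
```

Emit:
move_arm --commands '[[[0,0,-1.5,0,0,0],[0,0,-3,0,0,0],[0,0,-4.5,0,0,0],[0,0,-6,0,0,0],[0,0,-7.5,0,0,0],[0,0,-9,0,0,0],[0,0,-9.5,0,0,0],[0,0,-9.5,0,0,0]]]' --claw -1

```text
time: 1.1
position: [0.1702, -0.601, 0.7862]
tool_rot: [0.991, 0.137, -0.0, 0.002]
ft_force: [-0.0, -0.1, -1.2]
grip_width: 0.0873
grip_force: 0.0
```

Emit:
move_arm --commands '[[[1.35,-1.2,0,0,0,-0.12],[2.69,-2.1,0,0,0,-0.24],[4.0,-2.46,0,0,0,-0.35],[5.27,-2.9,0,0,0,-0.47],[6.5,-3.5,0,0,0,-0.59],[7.65,-4.2,0,0,0,-0.71],[8.74,-5.0,0,0,0,-0.82],[9.74,-5.9,0,0,0,-0.94],[10.65,-6.9,0,0,0,-1.06],[11.45,-8.0,0,0,0,-1.18],[12.14,-9.16,0,0,0,-1.3],[12.72,-10.4,0,0,0,-1.41]]]'

```text
time: 2.6
position: [0.5476, -0.0611, 0.7816]
tool_rot: [0.664, 0.748, -0.001, -0.003]
ft_force: [1.1, -0.4, 1.1]
grip_width: 0.087
grip_force: 0.0
```

```bash
python3 - <<'E'
from h import *
o=get_obs();print(o["position"],o["q"])
for a,z,y in((8,.785,.47),(15,.785,.6),(20,.78,.705)):
    a=np.radians(a);print(rel([.555*np.cos(a),.555*np.sin(a),z],down(y)))
for z in(.72,.66,.6,.56): print(rel([.517,.2046,z],down(.705)))
E
```

```text
[ 0.54760856 -0.0610727   0.7815696 ] [-3.13908528e-01  2.34554954e-01  9.08334401e-01  1.28380671e-05
  2.00422637e+00 -4.32495395e-01]
[3.43, 0.46, -0.08, -0.0, -0.0, -0.35]
[5.12, 0.32, -0.08, -0.0, -0.0, -0.48]
[6.31, 0.09, 0.05, -0.0, -0.0, -0.59]
[6.68, 0.03, 1.55, -0.0, -0.0, -0.59]
[6.68, 0.04, 3.05, -0.0, -0.0, -0.59]
[6.68, 0.05, 4.55, -0.0, -0.0, -0.59]
[6.67, 0.05, 5.55, -0.0, -0.0, -0.59]
```

Emit:
move_arm --commands '[[[1.4,0.3,-0.1,0,0,-0.15],[2.8,0.45,-0.1,0,0,-0.29],[4.2,0.4,-0.1,0,0,-0.41],[5.5,0.25,-0.1,0,0,-0.52],[6.6,0.1,0.1,0,0,-0.59],[6.7,0,1.5,0,0,-0.59],[6.7,0,3.0,0,0,-0.59],[6.7,0,4.5,0,0,-0.59],[6.7,0,4.5,0,0,-0.59],[6.7,0,4.5,0,0,-0.59]]]'

```text
time: 3.85
position: [0.5166, 0.2038, 0.6067]
tool_rot: [0.42, 0.908, 0.001, 0.001]
ft_force: [1.2, 0.1, 2.1]
grip_width: 0.0868
grip_force: 0.0
```

```bash
python3 - <<'E'
from h import *
import pickle
o=get_obs();print(o["position"],o["q"],o["ft_force"])
c=snap("wrist");s=snap("scene");pickle.dump((c,s),open("c1.pkl","wb"))
for P in([.517,.2046,.128],[.654,.2147,.082]): print(proj(c,P),proj(s,P))
a=np.zeros((600,800,3),np.uint8);a[:480,:640]=c["pixels"]
z=s["pixels"][195:275,335:395];a[-320:,-240:]=cv2.resize(z,None,fx=4,fy=4,interpolation=cv2.INTER_CUBIC)
cv2.imwrite("pics/w1.png",a)
print(s["pixels"][246:258,350:362,2].astype(int)-s["pixels"][246:258,350:362,1])
C=cloud(c);A=C.reshape(-1,3)
hd=A[(abs(A[:,0]-.517)<.05)&(abs(A[:,1]-.205)<.05)&(A[:,2]>.115)&(A[:,2]<.14)]
print(len(hd),cv2.minAreaRect(np.float32(hd[:,:2]*1e3)) if len(hd) else 0,hd[:,2].mean() if len(hd) else 0)
h=A[(abs(A[:,0]-.654)<.03)&(abs(A[:,1]-.2147)<.03)&(A[:,2]>.055)&(A[:,2]<.09)]
from scipy.optimize import least_squares
if len(h): print(len(h),least_squares(lambda q:np.linalg.norm(h-q,axis=1)-.014,[.65,.213,.068],loss='soft_l1',f_scale=.002).x,h[:,2].max())
E
```

```text
[0.51664395 0.2038029  0.60665066] [ 1.74506768e-01  2.60707352e-01  1.30579839e+00  5.37540392e-05
  1.57159154e+00 -5.30388770e-01] [1.22401222 0.12287645 2.13905533]
[317.11637407 201.42749425] [366.1019309  202.45647488]
[387.22451569 247.48052816] [302.72176783 211.51966502]
[[ 7  8  8  6  5  6  5  5  5  6  6  6]
 [ 7  7  9  8  6  9  5  6  4  6  5  6]
 [ 6  8  9  8 11 10  9 10  8  6  8  6]
 [ 6  9  7  8 15 26 28 23 15  7  8  7]
 [ 6  7  6  9 26 67 76 54 26 10 10 12]
 [ 7  7  9 13 38 85 96 65 31 14 13 16]
 [ 7  8  8 20 54 96 92 49 23 14 16 15]
 [10  8  9 24 63 89 80 38 14 14 16 15]
 [11  7  8 19 36 48 48 27 12 17 16 16]
 [12 12 10 10 11 11 11  8 12 18 16 15]
 [16 17 12 12  7  7  6  6 12 18 17 19]
 [22 22 20 11  8  9  7  7 11 16 18 19]]
322 ((516.944091796875, 205.49807739257812), (23.746112823486328, 24.28558349609375), 40.480350494384766) 0.12688786101211755
235 [0.65458725 0.21528659 0.06793694] 0.08308727671477067
```

View pics/w1.png

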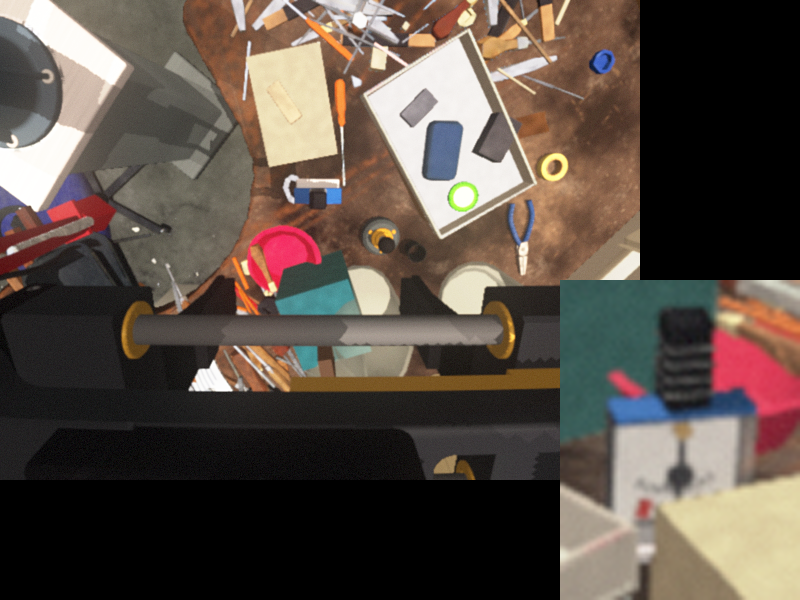

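The wrist view shows the handle at (317,200) and the stud head at (387,245). Both fits agree with the top view to within 1 mm, so I'm descending.

Emit:
move_arm --commands '[[[0,0.03,1.5,0,0,0],[0,0.03,3.0,0,0,0],[0,0.03,4.5,0,0,0],[0,0.03,6.0,0,0,0],[0,0.03,7.2,0,0,0],[0,0.03,8.0,0,0,0],[0,0.03,8.4,0,0,0],[0,0.03,8.4,0,0,0],[0,0.03,8.4,0,0,0]]]'

```text
time: 5.08
position: [0.5179, 0.2047, 0.2705]
tool_rot: [0.42, 0.908, 0.001, 0.002]
ft_force: [0.4, -0.1, -0.1]
grip_width: 0.0869
grip_force: 0.0
```

```bash
python3 - <<'E'
from h import *
o=get_obs();Rt=R.from_quat(o["tool_rot"]);g=o["position"]+Rt.apply([0,0,.164]);print(o["position"],g,Rt.as_matrix().round(3),o["ft_force"])
T=snap("wrist")["extrinsics"];print("cam in tool",Rt.inv().apply(-T[:3,:3].T@T[:3,3]-o["position"]))
print(rel([.517,.205,.271],down(.707)))
E
```

```text
[0.51788324 0.20472221 0.27053649] [0.51856064 0.20484834 0.10653794] [[-0.648  0.762  0.004]
 [ 0.762  0.648  0.001]
 [-0.002  0.004 -1.   ]] [ 0.42967225 -0.09447123 -0.13367278]
cam in tool [ 0.07637448 -0.00039389  0.0201522 ]
[0.02, -0.01, -0.01, 0.0, 0.0, -0.0]
```

Emit:
move_arm --commands '[[[0.02,0,0,0,0,0],[0.02,0,0,0,0,0],[0.02,0,0,0,0,0],[0.02,0,0,0,0,0],[0.02,0,0,0,0,0],[0.02,0,0,0,0,0],[0.02,0,0,0,0,0],[0.02,0,0,0,0,0]]]' --claw 1 --squeeze 35

```text
time: 6.12
position: [0.5162, 0.2051, 0.2686]
tool_rot: [0.42, 0.908, 0.0, -0.0]
ft_force: [0.4, -0.3, -1.7]
grip_width: 0.0237
grip_force: 35.0
```

Emit:
move_arm --commands '[[[0.02,0,-0.5,0,0,0],[0.02,0,-1.5,0,0,0],[0.02,0,-2.5,0,0,0],[0.02,0,-3.5,0,0,0],[0.02,0,-3.8,0,0,0],[0.02,0,-3.8,0,0,0],[0.02,0,-3.8,0,0,0]]]'

```text
time: 7.0
position: [0.515, 0.2055, 0.4186]
tool_rot: [0.42, 0.908, -0.001, -0.002]
ft_force: [0.5, -0.2, -3.2]
grip_width: 0.0238
grip_force: 35.0
```

```bash
python3 - <<'E'
from h import *
import pickle
o=get_obs();print(o["position"],o["ft_force"],o["grip_force"],o["grip_width"])
c=snap("wrist");s=snap("scene");pickle.dump((c,s),open("c2.pkl","wb"))
T=o["position"]
print([proj(s,[T[0],T[1],T[2]-.164+d]) for d in(-.104,0,.024)])
# gauge pose in hand: face plane from scene depth, foot bottom etc.
S=cloud(s).reshape(-1,3);zb=T[2]-.268
f=S[(abs(S[:,0]-T[0])<.06)&(abs(S[:,1]-T[1])<.06)&(S[:,2]>zb+.012)&(S[:,2]<zb+.078)]
q=f-f.mean(0);print(len(f),np.linalg.svd(q,full_matrices=False)[2][2],f.min(0),f.max(0))
b=proj(s,[T[0],T[1],zb+.064]).astype(int);print(b)
z=s["pixels"][b[1]-60:b[1]+60,b[0]-70:b[0]+70];cv2.imwrite("pics/g2.png",cv2.resize(z,None,fx=5,fy=5,interpolation=cv2.INTER_CUBIC))
E
```

```text
[0.51498553 0.20554987 0.41864685] [ 0.49328642 -0.18730862 -3.20381031] 34.96247004834004 0.02382839436019246
[array([367.43034945, 191.89756107]), array([370.1735151 , 138.19429407]), array([370.83744739, 124.94835789])]
1399 [ 0.60141324 -0.79855945 -0.0245949 ] [0.47870951 0.17759957 0.16268172] [0.54929735 0.23891125 0.22862775]
[369 159]
```

View pics/g2.png

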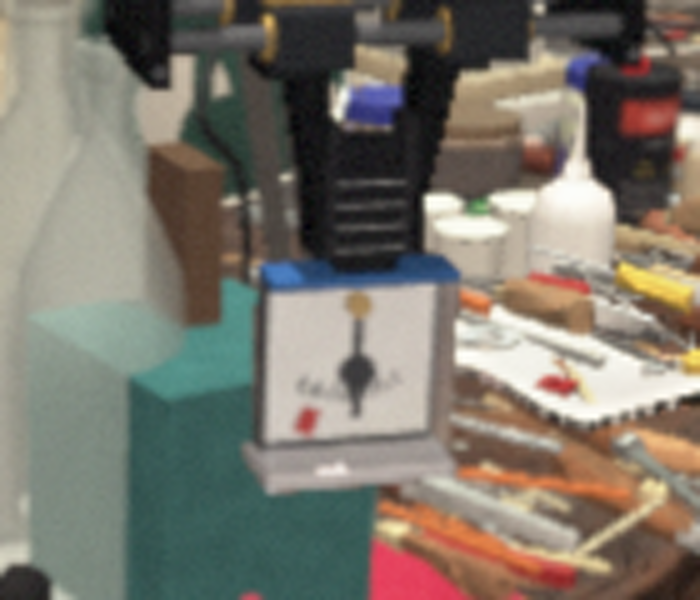

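The gauge is held upright. The pivot is at (357,303), the pointer tip at (356,415) and the red mark at (307,420). Next I'll compute the mark angle and the move over the stud.

```bash
python3 - <<'E'
from h import *
import pickle
c,s=pickle.load(open("c2.pkl","rb"));o=get_obs();T=o["position"]
for psi in(.707,.66):
    g=np.array([np.cos(psi),np.sin(psi),0]);n=np.array([g[1],-g[0],0]);p0=T-.008*n
    Y=[]
    for u,v in((357,303),(356,413),(307,420)):
        ro,d=ray(s,369-70+(u-2)/5,159-60+(v-2)/5);X=ro+((p0-ro)@n)/(d@n)*d;Y.append([(X-T)@g*1e3,(X[2]-T[2]+.2686)*1e3])
    Y=np.array(Y);m=Y[2]-Y[0];t=Y[1]-Y[0];print(Y.round(1),"mark",np.arctan2(m[0],-m[1]),np.hypot(*m),"ptr",np.arctan2(t[0],-t[1]),np.hypot(*t))
print(rel([.6545,.215,.40],down(.907)),rel([.6545,.215,.365],down(.907)))
E
```

```text
[[ 0.7 67.7]
 [-1.2 25. ]
 [17.7 23.6]] mark 0.3683204929767336 47.27268352602472 ptr -0.04310357261564889 42.77552416899648
[[ 0.3 67.7]
 [-1.5 25. ]
 [17.1 23.3]] mark 0.36157915439376836 47.49345224095435 ptr -0.04253234628472614 42.74132777624179
[-2.08, 2.81, 0.46, -0.0, -0.0, -0.2] [-2.08, 2.81, 1.33, -0.0, -0.0, -0.2]
```

Emit:
move_arm --commands '[[[-0.7,1.0,0.1,0,0,-0.07],[-1.4,1.9,0.2,0,0,-0.14],[-2.1,2.8,0.3,0,0,-0.2],[-2.1,2.8,0.8,0,0,-0.2],[-2.1,2.8,1.2,0,0,-0.2],[-2.1,2.8,1.3,0,0,-0.2],[-2.1,2.8,1.3,0,0,-0.2],[-2.1,2.8,1.3,0,0,-0.2]]]'

```text
time: 8.1
position: [0.6554, 0.2145, 0.3698]
tool_rot: [0.327, 0.945, 0.0, 0.001]
ft_force: [0.3, 1.5, -2.3]
grip_width: 0.0237
grip_force: 35.0
```

```bash
python3 - <<'E'
from h import *
o=get_obs();print(o["position"],o["ft_force"],R.from_quat(o["tool_rot"]).as_matrix().round(3))
print(rel([.6545,.215,.348],down(.907)),rel([.6545,.215,.344],down(.907)))
# stud and foot from wrist/top clouds
A=cloud(snap("scene")).reshape(-1,3);T=o["position"]
f=A[(abs(A[:,0]-T[0])<.06)&(abs(A[:,1]-T[1])<.06)&(A[:,2]>.118)&(A[:,2]<.17)]
n=np.linalg.svd(f-f.mean(0),full_matrices=False)[2][2];print(len(f),n,f.min(0),f.max(0))
E
```

```text
[0.6553983  0.21446157 0.36983373] [ 0.27041609  1.46908159 -2.34382843] [[-0.787  0.618  0.002]
 [ 0.618  0.787  0.   ]
 [-0.001  0.001 -1.   ]]
[0.03, -0.0, 0.55, 0.0, 0.0, -0.0] [0.03, -0.0, 0.65, 0.0, 0.0, -0.0]
888 [ 0.73855459 -0.67135406 -0.06181296] [0.62245217 0.16211629 0.11817838] [0.71532565 0.25022496 0.16992759]
```

Emit:
move_arm --commands '[[[0,0,0.2,0,0,0],[0,0,0.35,0,0,0],[0,0,0.45,0,0,0],[0,0,0.52,0,0,0],[0,0,0.52,0,0,0],[0,0,0.52,0,0,0]]]'

```text
time: 8.9
position: [0.6553, 0.2143, 0.3483]
tool_rot: [0.327, 0.945, 0.0, 0.0]
ft_force: [-1.0, -0.1, -1.1]
grip_width: 0.0237
grip_force: 35.0
```

Emit:
move_arm --commands '[[[0,0,0.05,0,0,0],[0,0,0.1,0,0,0],[0,0,0.1,0,0,0],[0,0,0.1,0,0,0],[0,0,0.1,0,0,0],[0,0,0.1,0,0,0],[0,0,0.1,0,0,0],[0,0,0.1,0,0,0]]]'

```text
time: 9.9
position: [0.6555, 0.2143, 0.3441]
tool_rot: [0.327, 0.945, 0.0, 0.0]
ft_force: [-1.1, 0.4, 0.9]
grip_width: 0.0234
grip_force: 35.0
```

```bash
python3 - <<'E'
from h import *
import pickle
o=get_obs();T=o["position"];print(T,o["ft_force"],o["moment"])
s=snap("scene");t=snap("top");pickle.dump((s,t),open("c3.pkl","wb"))
b=proj(s,[T[0],T[1],T[2]-.22]).astype(int);print(b)
z=s["pixels"][b[1]-60:b[1]+60,b[0]-70:b[0]+70];cv2.imwrite("pics/g3.png",cv2.resize(z,None,fx=5,fy=5,interpolation=cv2.INTER_CUBIC))
psi=.907;g=np.array([np.cos(psi),np.sin(psi),0])
# pivot contact point C=foot middle; rock about it with tilt a leaning to +g
C=T-[0,0,.2686]
ax=np.cross([0,0,1],g)  # rotate z toward g
R0=R.from_quat(o["tool_rot"])
for a in np.arange(.05,.41,.05):
    Q=R.from_rotvec(ax*a);print(round(a,2),rel(C+Q.apply(T-C),Q*R0),(C+Q.apply(T-C)).round(3))
E
```

```text
[0.65548452 0.2143155  0.34405703] [-1.05015884  0.38261945  0.94482813] [ 0.02107637  0.01099837 -0.03346874]
[301 192]
0.05 [0.0, 0.34, 0.01, 0.05, -0.0, -0.0] [0.664 0.225 0.344]
0.1 [0.0, 0.67, 0.03, 0.1, -0.0, -0.0] [0.672 0.235 0.343]
0.15 [0.0, 1.0, 0.08, 0.15, -0.0, -0.0] [0.68  0.246 0.341]
0.2 [0.0, 1.33, 0.13, 0.2, -0.0, -0.0] [0.688 0.256 0.339]
0.25 [0.0, 1.66, 0.21, 0.25, -0.0, -0.0] [0.696 0.267 0.336]
0.3 [0.0, 1.98, 0.3, 0.3, -0.0, -0.0] [0.704 0.277 0.332]
0.35 [0.0, 2.3, 0.41, 0.35, -0.0, -0.0] [0.712 0.287 0.328]
0.4 [0.01, 2.61, 0.53, 0.4, -0.0, -0.0] [0.72  0.297 0.323]
```

View pics/g3.png

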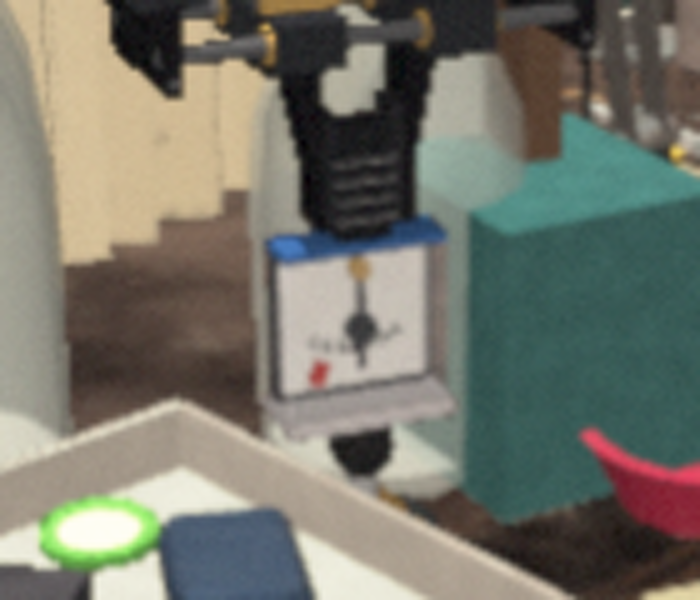

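The foot sits centred on the rubber head, with the pointer at zero and the stud pressed about 5–6 mm. Now I'll rock it about the middle of the foot.

Emit:
move_arm --commands '[[[0,0,0,0,0,0],[0,0,0,0,0,0],[0,0,0,0,0,0],[0,0.34,0.01,0.05,0,0],[0,0.67,0.03,0.1,0,0],[0,1.0,0.08,0.15,0,0],[0,1.33,0.13,0.2,0,0],[0,1.66,0.21,0.25,0,0],[0,1.98,0.3,0.3,0,0],[0,2.3,0.41,0.35,0,0],[0,2.3,0.41,0.35,0,0],[0,2.3,0.41,0.35,0,0]]]'

```text
time: 11.5
position: [0.7124, 0.2871, 0.328]
tool_rot: [0.322, 0.931, -0.163, -0.056]
ft_force: [1.2, 3.0, 2.5]
grip_width: 0.0236
grip_force: 35.0
```

```bash
python3 - <<'E'
from h import *
o=get_obs();T=o["position"];R0=R.from_quat(o["tool_rot"]);M=R0.as_matrix();z=M[:,2]
C=T+.2686*z;print(T,o["ft_force"],"foot mid",C,"tilt",np.arccos(-z[2]),"press",.082-C[2], o["moment"])
psi=.907;g=np.array([np.cos(psi),np.sin(psi),0]);ax=np.cross([0,0,1],g)
Ct=np.array([.6547,.2148,.0760])
for a in(.38,.405,.41):
    Q=R.from_rotvec(ax*a);Rt=Q*down(psi);print(a,rel(Ct-.2686*Rt.apply([0,0,1]),Rt))
E
```

```text
[0.71235658 0.28712131 0.32799542] [1.15842474 2.99261101 2.48130965] foot mid [0.65611734 0.21542522 0.07532413] tilt 0.3461165343390427 press 0.006675868178745256 [ 0.87794352 -0.5492867  -0.05571432]
0.38 [0.02, 0.19, -0.0, 0.03, -0.0, -0.0]
0.405 [0.02, 0.36, 0.01, 0.06, -0.0, -0.0]
0.41 [0.02, 0.39, 0.01, 0.06, -0.0, -0.0]
```

Emit:
move_arm --commands '[[[0.01,0.18,0,0.03,0,0],[0.01,0.36,0,0.06,0,0],[0.01,0.36,0,0.06,0,0],[0.01,0.36,0,0.06,0,0],[0.01,0.36,0,0.06,0,0],[0.01,0.36,0,0.06,0,0],[0.01,0.36,0,0.06,0,0],[0.01,0.36,0,0.06,0,0],[0.01,0.36,0,0.06,0,0],[0.01,0.36,0,0.06,0,0],[0.01,0.36,0,0.06,0,0],[0.01,0.36,0,0.06,0,0]]]'

```text
time: 13.0
position: [0.7205, 0.2978, 0.3233]
tool_rot: [0.32, 0.926, -0.191, -0.066]
ft_force: [2.8, 4.0, 0.9]
grip_width: 0.0239
grip_force: 35.0
```

```bash
python3 - <<'E'
from h import *
import pickle
o=get_obs();T=o["position"];M=R.from_quat(o["tool_rot"]).as_matrix();z=M[:,2]
C=T+.2686*z;print(T,o["ft_force"],"foot mid",C,"tilt",np.arccos(-z[2]))
s=snap("scene");pickle.dump((s,o),open("c4.pkl","wb"))
P=C-.045*z;b=proj(s,P).astype(int);print(b)
a=s["pixels"][b[1]-40:b[1]+40,b[0]-50:b[0]+50];cv2.imwrite("pics/g4.png",cv2.resize(a,None,fx=7,fy=7,interpolation=cv2.INTER_CUBIC))
E
```

```text
[0.72054968 0.29775285 0.32334268] [2.81227133 3.9851041  0.9458601 ] foot mid [0.65511117 0.21409671 0.07663352] tilt 0.4065255378566392
[293 196]
```

View pics/g4.png

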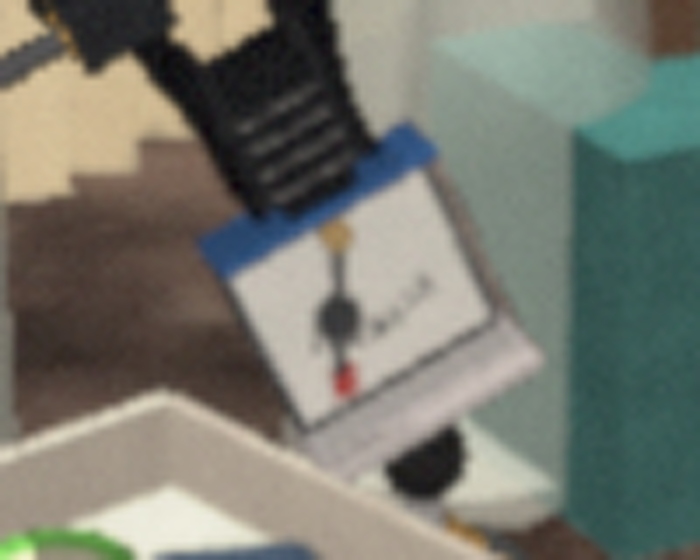

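The pointer (pivot at (337,237), tip at about (343,365)) points at the red mark (346,380), and the foot is centred on the head at (425,430). I'll check the mark against vertical numerically and hand in if it is good.

```bash
python3 - <<'E'
from h import *
import pickle
s,o=pickle.load(open("c4.pkl","rb"));T=o["position"];z=R.from_quat(o["tool_rot"]).as_matrix()[:,2]
g=np.array([np.cos(.907),np.sin(.907),0]);n=np.array([g[1],-g[0],0]);p0=T+.2686*z-.008*n
px=s["pixels"][156:236,243:343].astype(int);w=np.clip(px[...,2]-px[...,1]-30,0,None)*(px[...,2]>px[...,0]+30);w[:45]=0;w[60:]=0;w[:,:40]=0;w[:,60:]=0
v,u=np.mgrid[0:80,0:100];red=((w*u).sum()/w.sum(),(w*v).sum()/w.sum());print("red",red)
Y=[]
for a,b in(((337-3)/7,(237-3)/7),((343-3)/7,(363-3)/7),red):
    ro,d=ray(s,243+a,156+b);X=ro+((p0-ro)@n)/(d@n)*d;Y.append([(X-p0)@g*1e3,X[2]*1e3])
Y=np.array(Y);print(Y.round(1))
for k in(1,2):
    m=Y[k]-Y[0];print(np.arctan2(m[0],-m[1]),np.hypot(*m))
o2=get_obs();print(o2["joint_velocities"].round(4),o2["grip_force"])
E
```

```text
red (np.float64(48.94266055045872), np.float64(54.19954128440367))
[[ 27.  138.2]
 [ 26.3  98.8]
 [ 25.7  92.5]]
-0.01588781277765289 39.40733901069831
-0.02709692584380422 45.71772431158176
[-0.0013 -0.0005  0.0011  0.0007 -0.0006 -0.0004] 34.988247700966895
```

```bash
python3 -c "
from rig import *
print(hand_in())"
```

```text
the job is handed in; nothing more can be done
None
```

I handed the job in with the gauge still gripped and leaning about 0.41 rad on the stud's head. By the camera, the pointer is within about 1 mm of the red mark's middle and the stud is pressed roughly 4–7 mm, but the judge's verdict was not shown.

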